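# Park the microscope accessories on their silhouette tiles

## Task

Tidy up the microscope bench: put each of the four loose accessories (eyepiece, lens ring, slide box, lamp) on the black tile that bears its white silhouette, flat on its base as it stands now, centred and turned so that it covers the silhouette (the round ones may be turned any way, the square one by any quarter turn, the oblong one either way round). They are optics: set each one down, do not drop it from a height, and leave the little petri dish with the shell where it is.

Things in the scene. Friction and masses are not known exactly. Their poses are not given: they have to be found in the camera images.
- eyepiece_center (a point): microscope eyepiece standing upright: black cylinder 38 mm across and 36 mm high with a narrower steel barrel 31 mm across on top, 56 mm high in all, about 0.1 kg. The point is on its axis half-way up (28 mm above its base); z up along the axis. Belongs on the tile with the small white disc
- lens_center (a point): auxiliary lens in a flat round aluminium mount, black inside with a green-tinted glass: 60 mm across, 22 mm high, about 0.14 kg. The point is on its axis half-way up (11 mm above its base); z up. Belongs on the tile with the white ring
- slidebox_center (a point): blue plastic slide box with a paper label on its lid: 84 mm (its x) x 34 mm (its y) x 30 mm high, about 0.09 kg. The point is its centre, 15 mm above its base; z up. Belongs on the tile with the white oblong
- lamp_center (a point): LED lamp head, a yellow square block with a black face and four round LED lenses on top: 46 x 46 mm, 32 mm high, about 0.11 kg. The point is its centre, 16 mm above its base; x and y square to its sides, z up. Belongs on the tile with the white square
- tile_disc: black rubber-foam storage tile, 100 (its x) x 72 (its y) x 6 mm thick, lying flat and fixed to the table; on it a filled white disc 39 mm across (for the eyepiece); origin at the centre of its underside (the silhouette is centred over it), z up; the silhouette is flush, it is no recess. May lie at any yaw
- tile_ring: black rubber-foam storage tile, 100 (its x) x 72 (its y) x 6 mm thick, lying flat and fixed to the table; on it a white ring 60 mm outside, 43 mm inside (for the lens); origin at the centre of its underside (the silhouette is centred over it), z up; the silhouette is flush, it is no recess. May lie at any yaw
- tile_oblong: black rubber-foam storage tile, 100 (its x) x 72 (its y) x 6 mm thick, lying flat and fixed to the table; on it a white oblong 84 mm along its x by 34 mm along its y (for the slide box); origin at the centre of its underside (the silhouette is centred over it), z up; the silhouette is flush, it is no recess. May lie at any yaw
- tile_square: black rubber-foam storage tile, 100 (its x) x 72 (its y) x 6 mm thick, lying flat and fixed to the table; on it a white square 46 x 46 mm, sides along its x and y (for the lamp); origin at the centre of its underside (the silhouette is centred over it), z up; the silhouette is flush, it is no recess. May lie at any yaw
- dish_center (a point): bystander, leave alone: closed clear petri dish 60 mm across, 12 mm high, with a brown shell reaching 24 mm, loose amid the things. The point is on its axis, 6 mm above the table. Other small loose bystanders (two black caps, an amber vial, all up to 30 mm across and high) stand at least 95 mm from the centres of accessories and tiles; all else is along the far edge and the sides
Mind the look-alikes: they are no part of the job. What is shaped like the part that bears lamp_center but pink is not meant. What is shaped like the tile_oblong but blue or red is not meant.

How it is judged:
At the end, for the whole second after the job is handed in: Each accessory rests on its own tile, upright (within 0.1 rad), centred within 12 mm, at its resting height within 4 mm; slide box (either way round) and lamp (any quarter turn) in line with their silhouettes within 0.2 rad; all at rest (horizontal distance between eyepiece_center and tile_disc below 0.012 m and height (world z) of eyepiece_center between 0.03 and 0.038 m and angle between each of eyepiece_center, lens_center, slidebox_center, lamp_center's own z axis and vertical below 0.1 rad and linear speed of each of eyepiece, lens, slidebox, lamp below 0.02 m/s and horizontal distance between lens_center and tile_ring below 0.012 m and height (world z) of lens_center between 0.013 and 0.021 m and horizontal distance between slidebox_center and tile_oblong below 0.012 m and height (world z) of slidebox_center between 0.017 and 0.025 m and horizontal distance between lamp_center and tile_square below 0.012 m and height (world z) of lamp_center between 0.018 and 0.026 m and angle between the x axis of slidebox_center and the x axis of tile_oblong, either way round below 0.2 rad and (angle between the x axis of lamp_center and the x axis of tile_square, either way round below 0.2 rad or angle between the x axis of lamp_center and the y axis of tile_square, either way round below 0.2 rad)); the robot touches nothing.
It fails at once if the eyepiece is let fall or thrown: in the air, 25 mm or more above its resting height on a tile, without the fingers on it (height (world z) of eyepiece_center above 0.059 m and contact force between the fingers and eyepiece below 0.05 N).
It fails at once if the lens is let fall or thrown: in the air, 25 mm or more above its resting height on a tile, without the fingers on it (height (world z) of lens_center above 0.042 m and contact force between the fingers and lens below 0.05 N).
It fails at once if the slidebox is let fall or thrown: in the air, 25 mm or more above its resting height on a tile, without the fingers on it (height (world z) of slidebox_center above 0.046 m and contact force between the fingers and slidebox below 0.05 N).
It fails at once if the lamp is let fall or thrown: in the air, 25 mm or more above its resting height on a tile, without the fingers on it (height (world z) of lamp_center above 0.047 m and contact force between the fingers and lamp below 0.05 N).
It fails at once if the petri dish is shifted by more than 15 mm (distance of dish_center from where it was at the start of the episode above 0.015 m).
It also fails if it takes over 112 s, if anything falls off the work surface, if the arm or the gripper's body presses on something with over 40 N, if the wrist force passes 120 N, or if a joint passes its speed limit or range.

## Robot

A 6-joint arm with a two-finger parallel gripper is mounted at the origin on the work surface. World frame = base frame: x ahead of the robot, y to its left, z up, the work surface at z = 0. Lengths are in m, angles in rad, forces in N, time in s.
With the tool pointing down it reaches from about 0.25 to 0.775 m from the base axis. Payload 4 kg.
Tool frame: the origin (TCP) lies at the very end of the fingers, on their centre line; the grasp point (between the pads) lies 19 mm behind it; z points along the fingers, y is the line along which they close (so a half turn about z gives the same grasp; the last joint's range is limited). The gripper opens to 94 mm and grips with 3 to 60 N. Pads are 16 mm wide; open, the fingers measure 119 mm over their backs; the gripper's body (75 mm by 177 mm) begins 78 mm behind the grasp point.
Start: joints at [1.198, 0.087, 1.371, -0, 1.684, -0.103], TCP at [0.147, 0.53, 0.206] pointing down, gripper open.
Joint ranges: [-3.1, 3.1], [-0.76, 2.03], [0.27, 2.55], [-1.08, 4.22], [0.17, 2.65], [-2.57, 2.57]. Speed limits (rad/s): [2.79, 2.79, 3.14, 3.14, 3.14, 3.14].

## Interface

Orientations are given as a rotation vector (axis times angle).
In Python, from rig import state, read_camera, get_calibration, finish_job gives the robot as it stands.
- The arm moves only by the tool carry_out, never from a script. Its argument "deltas" is a list that holds one entry, the list of rows, each a list of 7 numbers: the shift along the tool's x, y, z normalised to -1 to 1, where 1 is 500 mm, then the turn, a rotation vector about the tool's x, y, z normalised to -1 to 1, where 1 is 180 degrees, then the opening, from -1 (shut) to 1 (fully open), so that 0 is half open. A call has 1 to 12 rows; each row is the pose to reach, as a shift and turn from the pose commanded when the call began, along the tool's axes at that moment, turning the shorter way round; what a row does not reach only later rows make up. A row lasts 1/8 s, in which the tool goes at most 62.5 mm and 10.7 degrees, less where a joint would pass 70% of its speed; a pose out of reach is approached as far as the arm can. A call with a number of a shift or a turn outside -1 to 1 is refused whole. A call with a gripper value outside its range is refused whole. The fingers move at their own pace and stop on an object; "squeeze" is the grip in N (left out, the last holds). Time passes only in rows, so rows that repeat a pose let the fingers close. It gives the time, the measured TCP pose, the force, the opening and the grip force at its end, in the units of the state.
- state(): the state, without advancing time (a new reading comes with each control period).
- read_camera(name): name is "side" or "top"; returns the picture (384x512x3 uint8, red, green, blue); there is no depth.
- get_calibration(name): a dict with "camera_matrix" (3x3 intrinsics, pixels), "origin" and "attitude" of the camera in the world. Camera axes: x right, y down, z forward; pixel columns grow to the right and rows downward; lengths in m; the calibration is good to about 2 mm. A picture is of the moment at which its call begins. get_calibration takes no time and is no camera call.
- finish_job(): hands the job in; it is judged then, once.
The state is a dict: "time_s": time; "q": joint angles; "qd": joint speeds; "tau": joint torques, N m; "eef_pos": TCP position; "tcp_rot": TCP orientation; "force": force on the tool from outside, world axes, zero at the start; "ft_torque": the same for the moment, N m; "gripper_width": finger opening in m; "finger_force": force on a finger pad.
Only numpy, scipy, OpenCV 4.12 (cv2) and the standard library are available. Lean on these libraries where they do the work, as an engineer would, in place of code of your own. Each camera call takes 0.05 s, during which the arm holds its last target. There are 200 camera calls.

## Working session

There is one attempt and no reset: what is moved stays moved. The work goes in short steps, Python scripts to look and compute and a tool call to move; the robot and the scene stay as the last step left them, time stands still between calls to the robot, and variables do not carry over. Pictures are saved under pics/ and viewed, at most 14 in all, crops included, and the job is handed in when it is done.

Besides the shell and the picture viewer there is one more tool, called after "Emit:" as name([rows], argument=value, ...), one row to a line, values as JSON. carry_out: Moves the arm, as the interface text tells. Its arguments: {"type":"object","properties":{"deltas":{"type":"array"},"squeeze":{"type":"number"}},"required":["deltas"]}

```bash
mkdir -p pics
python3 - <<'E'
from rig import *
import cv2
for n in("top","side"):
    im=read_camera(n); cv2.imwrite(f"pics/{n}0.png",cv2.resize(im[:,:,::-1],(800,600),interpolation=cv2.INTER_CUBIC)); cv2.imwrite(f"pics/{n}raw.png",im[:,:,::-1])
    print(n,get_calibration(n))
s=state();print(s)
E
```

```text
top {'camera_matrix': array([[465.35396237,   0.        , 253.47757145],
       [  0.        , 465.35396237, 188.78230722],
       [  0.        ,   0.        ,   1.        ]]), 'origin': array([ 0.39691451, -0.00300291,  1.57718049]), 'attitude': array([-2.1704433 ,  2.18722214, -0.10037677])}
side {'camera_matrix': array([[373.19124461,   0.        , 252.23276725],
       [  0.        , 373.19124461, 183.70295482],
       [  0.        ,   0.        ,   1.        ]]), 'origin': array([ 0.26059486, -0.69450188,  0.87325815]), 'attitude': array([-2.38148021,  0.39209083, -0.16994487])}
{'time_s': 0.1, 'q': array([ 1.19788868e+00,  8.78857788e-02,  1.37210230e+00,  2.25848194e-06,
        1.68359096e+00, -1.03116398e-01]), 'qd': array([-0.00035437, -0.00250381, -0.00250021, -0.00136152, -0.00203971,
       -0.00053329]), 'tau': array([ 1.42990488e-03, -3.41251838e+01, -3.03301370e+01,  7.18897604e-02,
        3.04718118e-02, -8.77025855e-05]), 'eef_pos': array([0.14642328, 0.5296392 , 0.20441908]), 'tcp_rot': array([-4.22439147e-01, -3.11258482e+00,  3.03095189e-03]), 'force': array([-0.17693027, -0.86557972, -0.48059821]), 'ft_torque': array([ 0.02119059, -0.02661138,  0.03797839]), 'finger_force': 0.0, 'gripper_width': 0.09425204786828839}
```

View pics/top0.png

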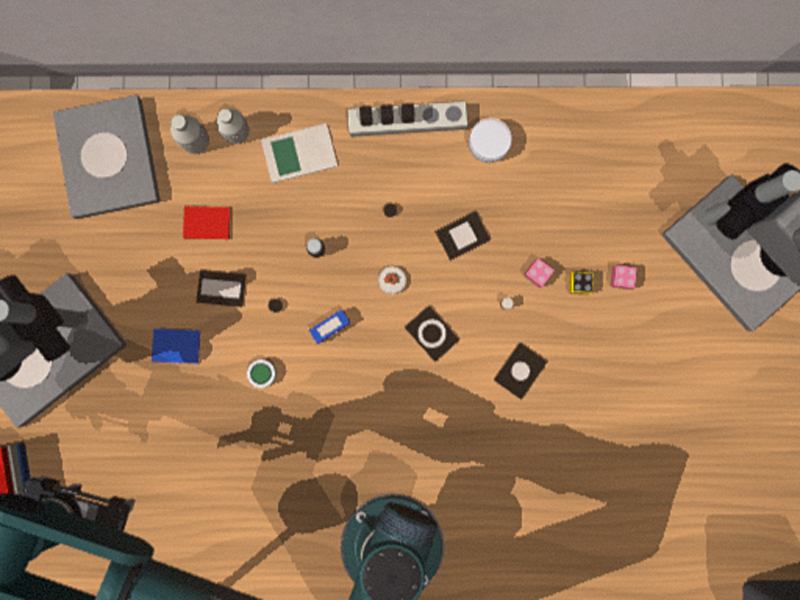

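View pics/side0.png

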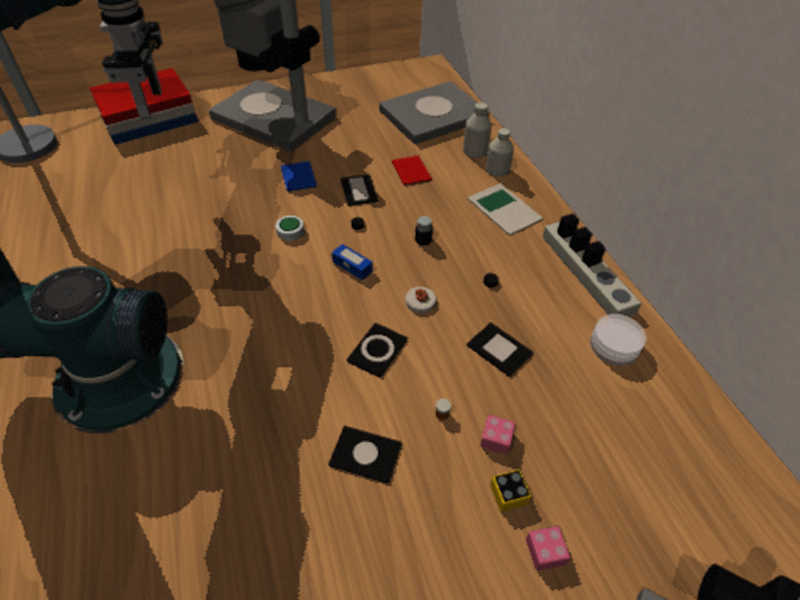

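```bash
cat > h.py <<'E'
import cv2,numpy as np
from rig import *
from scipy.spatial.transform import Rotation as R
def warp(im,cam,c,z,half=.07,s=2000/1.0):
    """rectified patch of plane z round c: image right = -y, up = +x, s px per m"""
    k=get_calibration(cam);A=R.from_rotvec(k["attitude"]).as_matrix()
    n=int(2*half*s)
    g=np.array([[0,0],[n,0],[n,n],[0,n]],np.float32)
    w=np.array([[c[0]+half-v/s,c[1]+half-u/s,z] for u,v in g])
    p=(k["camera_matrix"]@A.T@(w-k["origin"]).T).T;p=(p[:,:2]/p[:,2:]).astype(np.float32)
    return cv2.warpPerspective(im,cv2.getPerspectiveTransform(p,g),(n,n),flags=cv2.INTER_CUBIC)
def pix2w(cam,uv,z):
    k=get_calibration(cam);A=R.from_rotvec(k["attitude"]).as_matrix()
    d=A@np.linalg.inv(k["camera_matrix"])@np.r_[uv,1];o=k["origin"]
    return o+d*(z-o[2])/d[2]
E
python3 - <<'E'
from h import *
T=cv2.imread("pics/topraw.png");S=cv2.imread("pics/sideraw.png")
P={"eye":((316,246),.056),"lens":((261,373),.022),"box":((330,326),.03),"lamp":((582,281),.032),"disc":((520,371),.006),"ring":((432,333),.006),"obl":((221,288),.006),"sq":((462,235),.006)}
ts=[]
for i,(n,(uv,z)) in enumerate(P.items()):
    c=pix2w("top",np.array(uv)*.64,z)[:2].round(2);print(n,c,np.hypot(*c).round(3))
    for im,cam in((T,"top"),(S,"side")):
        w=cv2.resize(warp(im,cam,c,z,.065,1500),(195,195))
        for q in range(5): # ticks every 25 mm
            x=int((q*.025+.015)*1500);w[:5,x]=(0,255,255);w[x,:5]=(0,255,255)
        cv2.putText(w,n+cam,(8,14),0,.4,(0,0,255),1);ts.append(w)
rows=[np.hstack(ts[i:i+4]) for i in range(0,16,4)]
m=np.vstack(rows);print(m.shape)
cv2.imwrite("pics/m1.png",cv2.resize(m,(600,600)))
E
```

```text
eye [0.64 0.16] 0.66
lens [0.37 0.28] 0.464
box [0.47 0.13] 0.488
lamp [ 0.56 -0.41] 0.694
disc [ 0.37 -0.28] 0.464
ring [ 0.45 -0.09] 0.459
obl [0.55 0.37] 0.663
sq [ 0.67 -0.16] 0.689
(780, 780, 3)
```

View pics/m1.png

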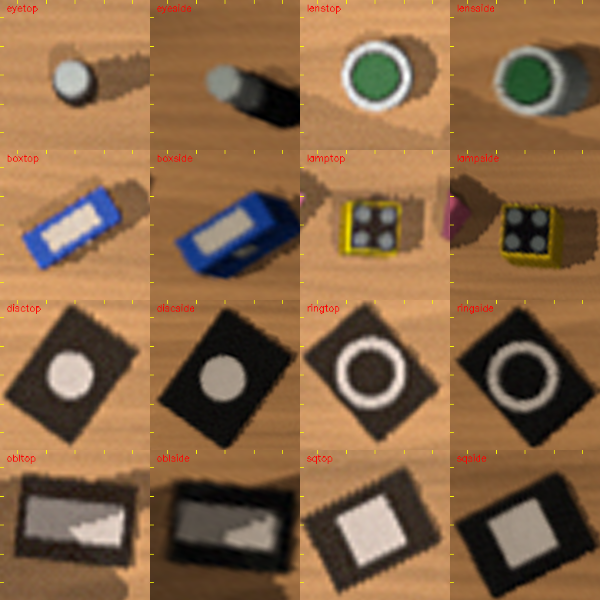

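```bash
cat > m.py <<'E'
from h import *
def meas(im,cam,c,z,f,half=.065,s=2000):
    w=warp(im,cam,c,z,half,s).astype(int);b,g,r=w[...,0],w[...,1],w[...,2]
    m=f(b,g,r).astype(np.uint8);m=cv2.morphologyEx(m,cv2.MORPH_OPEN,np.ones((5,5)))
    cs,_=cv2.findContours(m,cv2.RETR_EXTERNAL,cv2.CHAIN_APPROX_NONE)
    k=max(cs,key=lambda q:cv2.contourArea(q)-20*np.hypot(*(q.mean((0,1))-half*s)))
    (u,v),(a,d),t=cv2.minAreaRect(k)
    bx=cv2.boxPoints(((u,v),(a,d),t));e=max((bx[1]-bx[0],bx[2]-bx[1]),key=np.linalg.norm)
    yaw=np.arctan2(-e[0],-e[1])%np.pi   # image right=-y, down=-x
    return np.round([c[0]+half-v/s,c[1]+half-u/s,max(a,d)/s,min(a,d)/s,np.degrees(yaw)],4)
white=lambda b,g,r:(b>105)&(r-b<60)
blue=lambda b,g,r:(b-r>-5)&((b-r>40)|(b>110))
dark=lambda b,g,r:(r<75)
lens=lambda b,g,r:((r-b)<35)&((g>70))
C={"eye":([.64,.16],.056,lambda b,g,r:(r-b<35)&(g>110)),"lens":([.37,.28],.022,lens),"box":([.47,.13],.03,blue),"label":([.47,.13],.03,lambda b,g,r:(b>110)&(abs(b-r)<50)&(g>110)),"lamp":([.56,-.41],.032,lambda b,g,r:(r-b<35)),
"disc":([.37,-.28],.006,white),"ring":([.45,-.09],.006,white),"obl":([.55,.37],.006,lambda b,g,r:(r-b<35)),"sq":([.67,-.16],.006,white)}
if __name__=="__main__":
    I={"top":cv2.imread("pics/topraw.png"),"side":cv2.imread("pics/sideraw.png")}
    for n,(c,z,f) in C.items():
        for cam in I:
            try: print(n,cam,meas(I[cam],cam,c,z,f))
            except Exception as e: print(n,cam,e)
E
python3 m.py
```

```text
eye top [0.6365 0.1638 0.031  0.0305 0.    ]
eye side [6.337000e-01 1.618000e-01 2.770000e-02 2.680000e-02 1.216075e+02]
lens top [3.698000e-01 2.774000e-01 6.130000e-02 5.980000e-02 1.139625e+02]
lens side [3.65100e-01 2.74200e-01 6.28000e-02 5.83000e-02 8.64237e+01]
box top [4.677000e-01 1.333000e-01 8.450000e-02 3.610000e-02 1.224211e+02]
box side [4.628000e-01 1.277000e-01 8.500000e-02 3.730000e-02 1.224398e+02]
label top [4.678000e-01 1.334000e-01 5.150000e-02 2.230000e-02 1.230239e+02]
label side [4.645000e-01 1.314000e-01 5.080000e-02 2.070000e-02 1.224712e+02]
lamp top [ 5.58000e-01 -4.09400e-01  3.92000e-02  3.71000e-02  8.37742e+01]
lamp side [ 5.55400e-01 -4.11100e-01  3.79000e-02  3.79000e-02  8.67295e+01]
disc top [ 3.697000e-01 -2.758000e-01  4.060000e-02  3.930000e-02  1.659637e+02]
disc side [ 3.672e-01 -2.778e-01  3.650e-02  3.650e-02  9.000e+01]
ring top [ 0.4525 -0.0862  0.062   0.0595  0.    ]
ring side [ 4.49100e-01 -8.78000e-02  5.78000e-02  5.71000e-02  6.89625e+01]
obl top [5.53200e-01 3.70100e-01 1.00500e-01 7.13000e-02 8.46442e+01]
obl side [5.48500e-01 3.64700e-01 1.12600e-01 7.57000e-02 8.46855e+01]
sq top [ 0.6656 -0.1569  0.0485  0.0481 26.5651]
sq side [ 6.63300e-01 -1.58000e-01  4.49000e-02  4.45000e-02  1.16565e+02]
```

```bash
cat > plan.py <<'E'
# usage: plan.py x y z [yangle_deg]: normalised tool shift and turn from the measured pose
import sys
from h import *
s=state();M=R.from_rotvec(s["tcp_rot"]);a=[float(v) for v in sys.argv[1:]]
d=M.inv().apply(np.array(a[:3])-s["eef_pos"])/.5
y=M.apply([0,1,0]);ang=np.degrees(np.arctan2(y[1],y[0]))
t=a[3] if len(a)>3 else ang; turn=-((t-ang+90)%180-90)
print("t",s["time_s"],"pos",s["eef_pos"].round(4),"yang",ang.round(1),"tilt",np.degrees(np.arccos(-M.apply([0,0,1])[2])).round(2),"w",round(s["gripper_width"],4),"F",round(s["finger_force"],1))
t=np.radians(t) if len(a)>3 else np.radians(ang)
Rt=np.column_stack([[-np.sin(t),np.cos(t),0],[np.cos(t),np.sin(t),0],[0,0,-1]])
if Rt[:,1]@y<0: Rt[:,:2]*=-1
print("shift",d.round(4),"turn",(R.from_matrix(M.as_matrix().T@Rt).as_rotvec()/np.pi).round(4),"z-turn",round(turn/180,4))
E
python3 plan.py .3675 .276 .09
```

```text
t 0.1 pos [0.1464 0.5296 0.2044] yang 74.5 tilt 0.11 w 0.0943 F 0.0
shift [-0.5614 -0.3706  0.2295] turn [-0.0006 -0.0001 -0.    ] z-turn -0.0
```

Emit:
carry_out([
  [[-0.561,-0.371,0.229,0,0,0,1],[-0.561,-0.371,0.229,0,0,0,1],[-0.561,-0.371,0.229,0,0,0,1],[-0.561,-0.371,0.229,0,0,0,1],[-0.561,-0.371,0.229,0,0,0,1],[-0.561,-0.371,0.229,0,0,0,1],[-0.561,-0.371,0.229,0,0,0,1],[-0.561,-0.371,0.229,0,0,0,1],[-0.561,-0.371,0.229,0,0,0,1],[-0.561,-0.371,0.229,0,0,0,1]],
], squeeze=15)

```text
time_s: 1.35
eef_pos: [0.3671, 0.2776, 0.0915]
tcp_rot: [0.419, 3.113, 0.001]
force: [0.1, 0.4, 0.5]
gripper_width: 0.0938
finger_force: 0.0
```

```bash
python3 plan.py .3675 .276 .005
python3 - <<'E'
from h import *
a=read_camera("top")[:,:,::-1];b=read_camera("side")[:,:,::-1]
w=[cv2.resize(warp(i,c,(.3675,.276),z,.08,2000),(390,390)) for i,c,z in((a,"top",.09),(b,"side",.09))]
cv2.imwrite("pics/g1.png",np.hstack(w))
E
```

```text
t 1.35 pos [0.3671 0.2776 0.0915] yang 74.7 tilt 0.06 w 0.0938 F 0.0
shift [-0.0014 -0.003   0.173 ] turn [ 0.0003  0.0002 -0.    ] z-turn -0.0
```

View pics/g1.png

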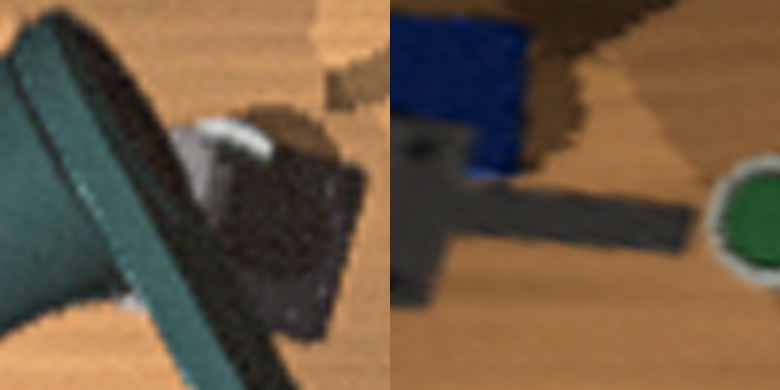

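Emit:
carry_out([
  [[-0.001,-0.003,0.09,0,0,0,1],[-0.001,-0.003,0.14,0,0,0,1],[-0.001,-0.003,0.173,0,0,0,1],[-0.001,-0.003,0.173,0,0,0,1],[-0.001,-0.003,0.173,0,0,0,1],[-0.001,-0.003,0.173,0,0,0,0.0],[-0.001,-0.003,0.173,0,0,0,-0.4],[-0.001,-0.003,0.173,0,0,0,-0.4],[-0.001,-0.003,0.173,0,0,0,-0.4],[-0.001,-0.003,0.173,0,0,0,-0.4]],
], squeeze=15)

```text
time_s: 2.7
eef_pos: [0.3678, 0.2752, 0.0047]
tcp_rot: [0.423, 3.113, 0.001]
force: [0.8, 0.3, 1.2]
gripper_width: 0.0596
finger_force: 15.0
```

```bash
python3 plan.py .451 -.087 .09; python3 -c "
from rig import state;print(state()['force'])"
```

```text
t 2.7 pos [0.3678 0.2752 0.0047] yang 74.5 tilt 0.04 w 0.0596 F 15.0
shift [-0.3536 -0.6536 -0.1708] turn [ 0.0002  0.0001 -0.    ] z-turn -0.0
[0.80379392 0.28844213 1.1924976 ]
```

Emit:
carry_out([
  [[0,0,-0.06,0,0,0,-0.4],[0,0,-0.14,0,0,0,-0.4],[-0.04,-0.08,-0.171,0,0,0,-0.4],[-0.088,-0.163,-0.171,0,0,0,-0.4],[-0.137,-0.253,-0.171,0,0,0,-0.4],[-0.185,-0.343,-0.171,0,0,0,-0.4],[-0.234,-0.433,-0.171,0,0,0,-0.4],[-0.283,-0.523,-0.171,0,0,0,-0.4],[-0.325,-0.6,-0.171,0,0,0,-0.4],[-0.354,-0.654,-0.171,0,0,0,-0.4],[-0.354,-0.654,-0.171,0,0,0,-0.4],[-0.354,-0.654,-0.171,0,0,0,-0.4]],
], squeeze=20)

```text
time_s: 4.2
eef_pos: [0.4505, -0.0867, 0.0895]
tcp_rot: [-0.422, -3.112, -0.001]
force: [0.5, 0.1, -1.0]
gripper_width: 0.0595
finger_force: 20.0
```

```bash
python3 plan.py .451 -.087 .011
```

```text
t 4.2 pos [ 0.4505 -0.0867  0.0895] yang 74.5 tilt 0.09 w 0.0595 F 20.0
shift [-0.0013 -0.0005  0.1569] turn [ 0.0002 -0.0005  0.    ] z-turn -0.0
```

Set down, release, rise.

Emit:
carry_out([
  [[-0.001,0,0.09,0,0,0,-0.4],[-0.001,0,0.13,0,0,0,-0.4],[-0.001,0,0.15,0,0,0,-0.4],[-0.001,0,0.156,0,0,0,-0.4],[-0.001,0,0.156,0,0,0,-0.4],[-0.001,0,0.156,0,0,0,0.7],[-0.001,0,0.156,0,0,0,0.7],[-0.001,0,0.156,0,0,0,0.7],[-0.001,0,0.13,0,0,0,1],[-0.001,0,0.05,0,0,0,1],[-0.001,0,-0.04,0,0,0,1],[-0.001,0,-0.04,0,0,0,1]],
])

```text
time_s: 5.7
eef_pos: [0.4547, -0.0885, 0.1154]
tcp_rot: [0.421, 3.103, -0.003]
force: [0.4, -0.2, 0.5]
gripper_width: 0.0941
finger_force: 0.0
```

```bash
python3 plan.py .635 .163 .11
```

```text
t 5.7 pos [ 0.4547 -0.0885  0.1154] yang 74.5 tilt 0.6 w 0.0941 F 0.0
shift [-0.2133  0.581   0.0129] turn [-0.0001  0.0033  0.    ] z-turn -0.0
```

Emit:
carry_out([
  [[-0.042,0.116,0,0,0,0,1],[-0.084,0.23,0,0,0,0,1],[-0.126,0.345,0.01,0,0,0,1],[-0.168,0.46,0.01,0,0,0,1],[-0.213,0.58,0.01,0,0,0,1],[-0.213,0.58,0.01,0,0,0,1],[-0.213,0.58,0.01,0,0,0,1],[-0.213,0.58,0.01,0,0,0,1],[-0.213,0.58,0.01,0,0,0,1]],
])

```text
time_s: 6.82
eef_pos: [0.6311, 0.1624, 0.1057]
tcp_rot: [0.425, 3.112, 0.0]
force: [0.3, 0.0, -0.6]
gripper_width: 0.0935
finger_force: 0.0
```

```bash
python3 plan.py .635 .163 .010
python3 - <<'E'
from m import *
a=read_camera("top")[:,:,::-1];b=read_camera("side")[:,:,::-1]
for i,c in((a,"top"),(b,"side")): print(meas(i,c,[.45,-.09],.028,lens))
cv2.imwrite("pics/g2.png",np.hstack([cv2.resize(warp(i,c,p,.028,.08,2000),(300,300)) for i,c,p in((a,"top",(.45,-.09)),(b,"side",(.45,-.09)))]))
E
```

```text
t 6.825 pos [0.6311 0.1624 0.1057] yang 74.4 tilt 0.04 w 0.0935 F 0.0
shift [-0.0069  0.0032  0.1914] turn [ 0.0001  0.0002 -0.    ] z-turn -0.0
[ 0.4522 -0.084   0.0647  0.0633 45.    ]
[ 0.4456 -0.0901  0.0716  0.0602 25.0169]
```

View pics/g2.png

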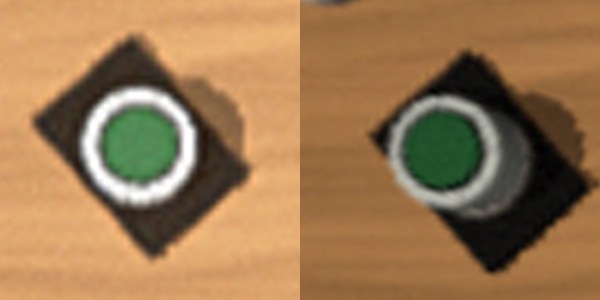

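The lens sits flat and centred on the ring tile (top view about (140,146), covering the ring). Now the eyepiece.

Emit:
carry_out([
  [[-0.007,0.003,0.06,0,0,0,1],[-0.007,0.003,0.12,0,0,0,1],[-0.007,0.003,0.17,0,0,0,1],[-0.007,0.003,0.191,0,0,0,1],[-0.007,0.003,0.191,0,0,0,1],[-0.007,0.003,0.191,0,0,0,0.2],[-0.007,0.003,0.191,0,0,0,-0.4],[-0.007,0.003,0.191,0,0,0,-0.8],[-0.007,0.003,0.191,0,0,0,-0.8],[-0.007,0.003,0.191,0,0,0,-0.8],[-0.007,0.003,0.191,0,0,0,-0.8]],
], squeeze=18)

```text
time_s: 8.3
eef_pos: [0.6352, 0.164, 0.0095]
tcp_rot: [-0.422, -3.113, 0.0]
force: [0.7, 0.6, -0.1]
gripper_width: 0.0375
finger_force: 18.5
```

```bash
python3 plan.py .3685 -.277 .11
```

```text
t 8.3 pos [0.6352 0.164  0.0095] yang 74.5 tilt 0.01 w 0.0375 F 18.5
shift [ 0.279  -0.9924 -0.2008] turn [-0.0001 -0.     -0.    ] z-turn -0.0
```

Emit:
carry_out([
  [[0,0,-0.06,0,0,0,-0.8],[0,0,-0.14,0,0,0,-0.8],[0.014,-0.05,-0.19,0,0,0,-0.8],[0.039,-0.14,-0.2,0,0,0,-0.8],[0.068,-0.24,-0.2,0,0,0,-0.8],[0.096,-0.34,-0.2,0,0,0,-0.8],[0.124,-0.44,-0.2,0,0,0,-0.8],[0.152,-0.54,-0.2,0,0,0,-0.8],[0.18,-0.64,-0.2,0,0,0,-0.8],[0.208,-0.74,-0.2,0,0,0,-0.8],[0.236,-0.84,-0.2,0,0,0,-0.8],[0.25,-0.89,-0.2,0,0,0,-0.8]],
])

```text
time_s: 9.8
eef_pos: [0.3946, -0.2332, 0.1094]
tcp_rot: [-0.427, -3.112, 0.001]
force: [0.3, 0.0, -0.5]
gripper_width: 0.0379
finger_force: 18.0
```

```bash
python3 plan.py .3685 -.277 .11
```

```text
t 9.8 pos [ 0.3946 -0.2332  0.1094] yang 74.4 tilt 0.02 w 0.0379 F 18.0
shift [ 0.0267 -0.0984 -0.0012] turn [-0.0001 -0.     -0.    ] z-turn -0.0
```

Emit:
carry_out([
  [[0.027,-0.06,0,0,0,0,-0.8],[0.027,-0.098,0,0,0,0,-0.8],[0.027,-0.098,0.04,0,0,0,-0.8],[0.027,-0.098,0.1,0,0,0,-0.8],[0.027,-0.098,0.15,0,0,0,-0.8],[0.027,-0.098,0.175,0,0,0,-0.8],[0.027,-0.098,0.18,0,0,0,-0.8],[0.027,-0.098,0.18,0,0,0,-0.8]],
])

```text
time_s: 10.8
eef_pos: [0.3707, -0.2755, 0.0202]
tcp_rot: [0.422, 3.112, -0.001]
force: [0.6, 0.2, -1.0]
gripper_width: 0.0375
finger_force: 18.0
```

```bash
python3 plan.py .3685 -.277 .0155
```

```text
t 10.8 pos [ 0.3707 -0.2755  0.0202] yang 74.6 tilt 0.08 w 0.0375 F 18.0
shift [ 0.0035 -0.0041  0.0094] turn [-0.0002  0.0004  0.    ] z-turn -0.0
```

Emit:
carry_out([
  [[0.0035,-0.004,0.005,0,0,0,-0.8],[0.0035,-0.004,0.009,0,0,0,-0.8],[0.0035,-0.004,0.009,0,0,0,-0.8],[0.0035,-0.004,0.009,0,0,0,0],[0.0035,-0.004,0.009,0,0,0,0.5],[0.0035,-0.004,0.009,0,0,0,0.5],[0.0035,-0.004,0.009,0,0,0,0.5],[0.0035,-0.004,-0.06,0,0,0,1],[0.0035,-0.004,-0.15,0,0,0,1],[0.0035,-0.004,-0.2,0,0,0,1],[0.0035,-0.004,-0.2,0,0,0,1],[0.0035,-0.004,-0.2,0,0,0,1]],
])

```text
time_s: 12.3
eef_pos: [0.3673, -0.2759, 0.118]
tcp_rot: [-0.422, -3.111, -0.002]
force: [0.4, 0.1, 0.2]
gripper_width: 0.0939
finger_force: 0.0
```

```bash
python3 plan.py .5565 -.410 .11 -5
```

```text
t 12.3 pos [ 0.3673 -0.2759  0.118 ] yang 74.5 tilt 0.13 w 0.0939 F 0.0
shift [-0.4362 -0.1576  0.0151] turn [-1.000e-04 -8.000e-04  4.419e-01] z-turn 0.4419
```

Emit:
carry_out([
  [[-0.054,-0.02,0,0,0,0.055,1],[-0.108,-0.04,0,0,0,0.11,1],[-0.162,-0.06,0,0,0,0.165,1],[-0.216,-0.08,0,0,0,0.22,1],[-0.27,-0.1,0,0,0,0.275,1],[-0.324,-0.12,0,0,0,0.33,1],[-0.378,-0.14,0,0,0,0.385,1],[-0.436,-0.158,0.01,0,0,0.442,1],[-0.436,-0.158,0.01,0,0,0.442,1],[-0.436,-0.158,0.01,0,0,0.442,1],[-0.436,-0.158,0.01,0,0,0.442,1],[-0.436,-0.158,0.01,0,0,0.442,1]],
])

```text
time_s: 13.8
eef_pos: [0.5565, -0.4105, 0.1151]
tcp_rot: [2.316, 2.122, 0.0]
force: [-0.1, 0.3, -0.5]
gripper_width: 0.0942
finger_force: 0.0
```

```bash
python3 plan.py .5565 -.410 .006 -5
python3 - <<'E'
from m import *
a=read_camera("top")[:,:,::-1];b=read_camera("side")[:,:,::-1]
cv2.imwrite("pics/g3.png",np.hstack([cv2.resize(warp(i,c,p,z,.08,2000),(380,380)) for i,c,p,z in((a,"top",(.37,-.28),.062),(b,"side",(.57,-.41),.032))]))
print(meas(a,"top",[.37,-.28],.062,C["eye"][2]),meas(b,"side",[.37,-.28],.062,C["eye"][2]))
E
```

```text
t 13.8 pos [ 0.5565 -0.4105  0.1151] yang -5.0 tilt 0.04 w 0.0942 F 0.0
shift [ 0.0012 -0.0003  0.2183] turn [0.0002 0.0001 0.    ] z-turn 0.0Traceback (most recent call last):
  File "<stdin>", line 4, in <module>
  File "m.py", line 6, in meas
    k=max(cs,key=lambda q:cv2.contourArea(q)-20*np.hypot(*(q.mean((0,1))-half*s)))
ValueError: max() iterable argument is empty
```

View pics/g3.png

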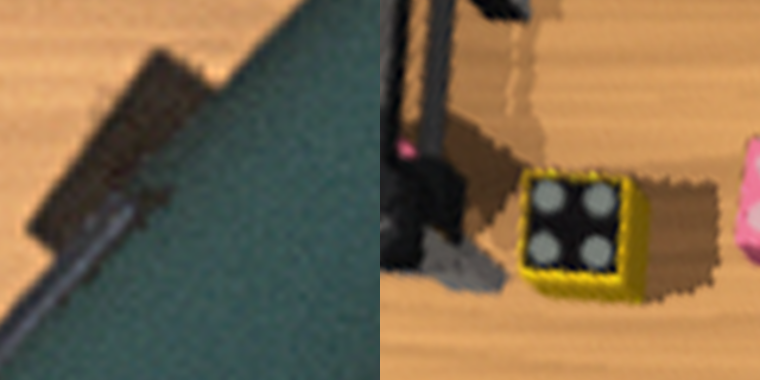

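Emit:
carry_out([
  [[0.001,0,0.07,0,0,0,1],[0.001,0,0.14,0,0,0,1],[0.001,0,0.19,0,0,0,1],[0.001,0,0.218,0,0,0,1],[0.001,0,0.218,0,0,0,1],[0.001,0,0.218,0,0,0,0.2],[0.001,0,0.218,0,0,0,-0.4],[0.001,0,0.218,0,0,0,-0.6],[0.001,0,0.218,0,0,0,-0.6],[0.001,0,0.218,0,0,0,-0.6],[0.001,0,0.218,0,0,0,-0.6]],
])

```text
time_s: 15.28
eef_pos: [0.5568, -0.4103, 0.0055]
tcp_rot: [-2.316, -2.122, 0.0]
force: [-0.3, 0.7, -0.7]
gripper_width: 0.0457
finger_force: 18.0
```

```bash
python3 plan.py .6645 -.1575 .1 26.6
```

```text
t 15.275 pos [ 0.5568 -0.4103  0.0055] yang -5.0 tilt 0.02 w 0.0457 F 18.0
shift [ 0.5224  0.1702 -0.189 ] turn [-1.000e-04 -1.000e-04 -1.757e-01] z-turn -0.1757
```

Emit:
carry_out([
  [[0,0,-0.06,0,0,0,-0.6],[0,0,-0.15,0,0,0,-0.6],[0.02,0.01,-0.189,0,0,-0.02,-0.6],[0.08,0.026,-0.189,0,0,-0.04,-0.6],[0.16,0.052,-0.189,0,0,-0.06,-0.6],[0.24,0.078,-0.189,0,0,-0.09,-0.6],[0.32,0.104,-0.189,0,0,-0.12,-0.6],[0.4,0.13,-0.189,0,0,-0.15,-0.6],[0.47,0.153,-0.189,0,0,-0.176,-0.6],[0.522,0.17,-0.189,0,0,-0.176,-0.6],[0.522,0.17,-0.189,0,0,-0.176,-0.6],[0.522,0.17,-0.189,0,0,-0.176,-0.6]],
])

```text
time_s: 16.77
eef_pos: [0.664, -0.1584, 0.0995]
tcp_rot: [-1.65, -2.673, 0.001]
force: [0.2, -0.5, -1.5]
gripper_width: 0.0457
finger_force: 18.0
```

```bash
python3 plan.py .6645 -.1575 .012 26.6
```

```text
t 16.775 pos [ 0.664  -0.1584  0.0995] yang 26.6 tilt 0.06 w 0.0457 F 18.0
shift [0.0012 0.0019 0.175 ] turn [-0.0003 -0.      0.0002] z-turn 0.0002
```

Emit:
carry_out([
  [[0.001,0.002,0.08,0,0,0,-0.6],[0.001,0.002,0.14,0,0,0,-0.6],[0.001,0.002,0.165,0,0,0,-0.6],[0.001,0.002,0.175,0,0,0,-0.6],[0.001,0.002,0.175,0,0,0,-0.6],[0.001,0.002,0.175,0,0,0,0.4],[0.001,0.002,0.175,0,0,0,0.7],[0.001,0.002,0.175,0,0,0,0.7],[0.001,0.002,0.13,0,0,0,1],[0.001,0.002,0.05,0,0,0,1],[0.001,0.002,-0.03,0,0,0,1],[0.001,0.002,-0.03,0,0,0,1]],
])

```text
time_s: 18.27
eef_pos: [0.6679, -0.1576, 0.1207]
tcp_rot: [1.644, 2.666, 0.004]
force: [0.3, 0.4, -0.6]
gripper_width: 0.094
finger_force: 0.0
```

```bash
python3 plan.py .466 .132 .11 32.5
```

```text
t 18.275 pos [ 0.6679 -0.1576  0.1207] yang 26.7 tilt 0.58 w 0.094 F 0.0
shift [ 0.6989 -0.1009  0.0157] turn [ 0.0022  0.0024 -0.0324] z-turn -0.0324
```

Emit:
carry_out([
  [[0.1,-0.015,0,0,0,-0.01,1],[0.2,-0.03,0,0,0,-0.02,1],[0.3,-0.043,0,0,0,-0.032,1],[0.4,-0.057,0,0,0,-0.032,1],[0.5,-0.07,0,0,0,-0.032,1],[0.6,-0.086,0,0,0,-0.032,1],[0.699,-0.101,0,0,0,-0.032,1],[0.699,-0.101,0,0,0,-0.032,1],[0.699,-0.101,0,0,0,-0.032,1],[0.699,-0.101,0,0,0,-0.032,1],[0.699,-0.101,0,0,0,-0.032,1]],
])

```text
time_s: 19.65
eef_pos: [0.4637, 0.132, 0.1147]
tcp_rot: [-1.515, -2.752, 0.0]
force: [0.6, 0.5, 0.4]
gripper_width: 0.0939
finger_force: 0.0
```

```bash
python3 plan.py .466 .132 .006 32.5
python3 - <<'E'
from m import *
a=read_camera("top")[:,:,::-1];b=read_camera("side")[:,:,::-1]
cv2.imwrite("pics/g4.png",np.vstack([np.hstack([cv2.resize(warp(i,c,p,z,.08,2000),(290,290)) for i,c in((a,"top"),(b,"side"))]) for p,z in (((.37,-.28),.062),((.66,-.16),.038))]))
E
```

```text
t 19.65 pos [0.4637 0.132  0.1147] yang 32.3 tilt 0.02 w 0.0939 F 0.0
shift [-0.0025  0.004   0.2174] turn [-0.0001 -0.     -0.001 ] z-turn -0.001
```

View pics/g4.png

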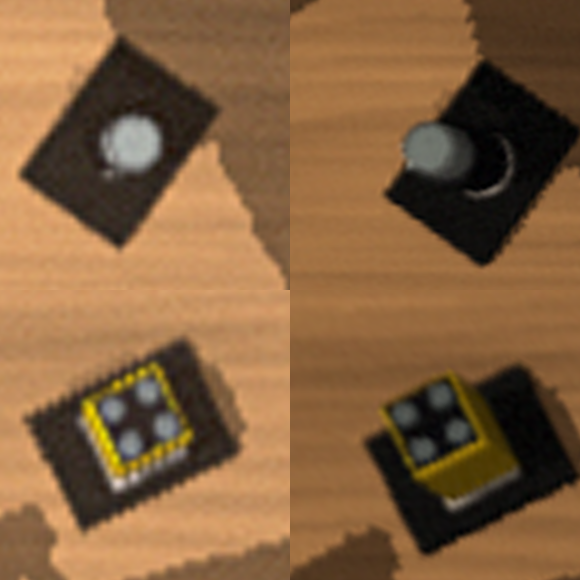

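Both the eyepiece (top view (132,143)) and the lamp (138,418) are upright on their tiles, about 3–4 mm off centre, well within tolerance. Now the slide box.

Emit:
carry_out([
  [[-0.0025,0.004,0.07,0,0,0,1],[-0.0025,0.004,0.14,0,0,0,1],[-0.0025,0.004,0.19,0,0,0,1],[-0.0025,0.004,0.217,0,0,0,1],[-0.0025,0.004,0.217,0,0,0,1],[-0.0025,0.004,0.217,0,0,0,0.2],[-0.0025,0.004,0.217,0,0,0,-0.4],[-0.0025,0.004,0.217,0,0,0,-0.8],[-0.0025,0.004,0.217,0,0,0,-0.8],[-0.0025,0.004,0.217,0,0,0,-0.8],[-0.0025,0.004,0.217,0,0,0,-0.8],[-0.0025,0.004,0.217,0,0,0,-0.8]],
])

```text
time_s: 21.25
eef_pos: [0.4654, 0.1328, 0.0064]
tcp_rot: [-1.513, -2.753, 0.0]
force: [-0.5, 0.5, 1.6]
gripper_width: 0.034
finger_force: 18.0
```

```bash
python3 plan.py .551 .368 .1 -5.4
```

```text
t 21.25 pos [0.4654 0.1328 0.0064] yang 32.4 tilt 0.02 w 0.034 F 18.0
shift [ 0.3053  0.3967 -0.1873] turn [-1.000e-04  0.000e+00  2.101e-01] z-turn 0.2101
```

Emit:
carry_out([
  [[0,0,-0.06,0,0,0,-0.8],[0,0,-0.15,0,0,0,-0.8],[0.02,0.026,-0.187,0,0,0.02,-0.8],[0.065,0.085,-0.187,0,0,0.05,-0.8],[0.12,0.156,-0.187,0,0,0.09,-0.8],[0.175,0.227,-0.187,0,0,0.13,-0.8],[0.23,0.3,-0.187,0,0,0.17,-0.8],[0.28,0.36,-0.187,0,0,0.21,-0.8],[0.305,0.397,-0.187,0,0,0.21,-0.8],[0.305,0.397,-0.187,0,0,0.21,-0.8],[0.305,0.397,-0.187,0,0,0.21,-0.8],[0.305,0.397,-0.187,0,0,0.21,-0.8]],
])

```text
time_s: 22.75
eef_pos: [0.5512, 0.367, 0.1]
tcp_rot: [2.324, 2.114, -0.001]
force: [-0.6, 0.3, -1.4]
gripper_width: 0.0339
finger_force: 18.0
```

```bash
python3 plan.py .551 .368 .0125 -5.4
```

```text
t 22.75 pos [0.5512 0.367  0.1   ] yang -5.4 tilt 0.02 w 0.0339 F 18.0
shift [ 0.0021 -0.0005  0.1751] turn [-0.0001  0.0001 -0.0002] z-turn -0.0002
```

Emit:
carry_out([
  [[0.002,0,0.08,0,0,0,-0.8],[0.002,0,0.14,0,0,0,-0.8],[0.002,0,0.165,0,0,0,-0.8],[0.002,0,0.175,0,0,0,-0.8],[0.002,0,0.175,0,0,0,-0.8],[0.002,0,0.175,0,0,0,0.4],[0.002,0,0.175,0,0,0,0.7],[0.002,0,0.175,0,0,0,0.7],[0.002,0,0.13,0,0,0,1],[0.002,0,0.05,0,0,0,1],[0.002,0,-0.03,0,0,0,1],[0.002,0,-0.03,0,0,0,1]],
])

```text
time_s: 24.25
eef_pos: [0.5539, 0.3705, 0.1205]
tcp_rot: [2.321, 2.113, 0.015]
force: [-0.1, 0.4, -0.0]
gripper_width: 0.0934
finger_force: 0.0
```

```bash
python3 plan.py .40 .1 .2
```

```text
t 24.25 pos [0.5539 0.3705 0.1205] yang -5.4 tilt 0.58 w 0.0934 F 0.0
shift [-0.5665 -0.2544 -0.1643] turn [ 0.0026 -0.0018  0.    ] z-turn -0.0
```

Emit:
carry_out([
  [[-0.08,-0.04,-0.05,0,0,0,1],[-0.17,-0.08,-0.1,0,0,0,1],[-0.26,-0.12,-0.16,0,0,0,1],[-0.36,-0.16,-0.16,0,0,0,1],[-0.46,-0.21,-0.16,0,0,0,1],[-0.56,-0.25,-0.16,0,0,0,1],[-0.56,-0.25,-0.16,0,0,0,1],[-0.56,-0.25,-0.16,0,0,0,1],[-0.56,-0.25,-0.16,0,0,0,1],[-0.56,-0.25,-0.16,0,0,0,1]],
])

```text
time_s: 25.5
eef_pos: [0.4011, 0.1028, 0.1946]
tcp_rot: [-2.321, -2.116, 0.001]
force: [-0.1, 0.2, 1.0]
gripper_width: 0.0941
finger_force: 0.0
```

Run:
```python
from m import *
a=read_camera("top")[:,:,::-1];b=read_camera("side")[:,:,::-1]
cv2.imwrite("pics/g5.png",np.vstack([np.hstack([cv2.resize(warp(i,c,p,z,.08,2000),(195,195)) for p,z in (((.37,-.28),.062),((.66,-.16),.038),((.45,-.09),.028),((.55,.37),.036))]) for i,c in((a,"top"),(b,"side"))]))
for p in ((.551,.368),):
  for i,c in((a,"top"),(b,"side")): print(meas(i,c,p,.036,blue),meas(i,c,p,.036,C["label"][2]))
cv2.imwrite("pics/top9.png",cv2.resize(a,(800,600)))
```

```text
[5.53400e-01 3.69000e-01 8.37000e-02 3.88000e-02 8.51355e+01] [5.54800e-01 3.69800e-01 5.00000e-02 2.07000e-02 8.46107e+01]
[5.49000e-01 3.63000e-01 8.62000e-02 3.75000e-02 8.48056e+01] [5.455e-01 3.538e-01 1.850e-02 1.000e-02 9.000e+01]
```

View pics/g5.png

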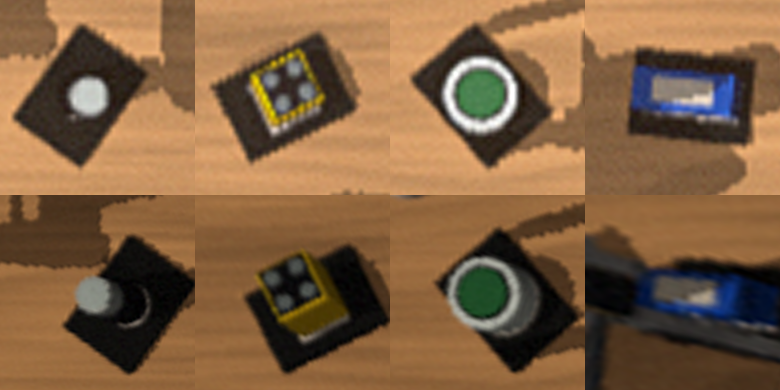

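View pics/top9.png

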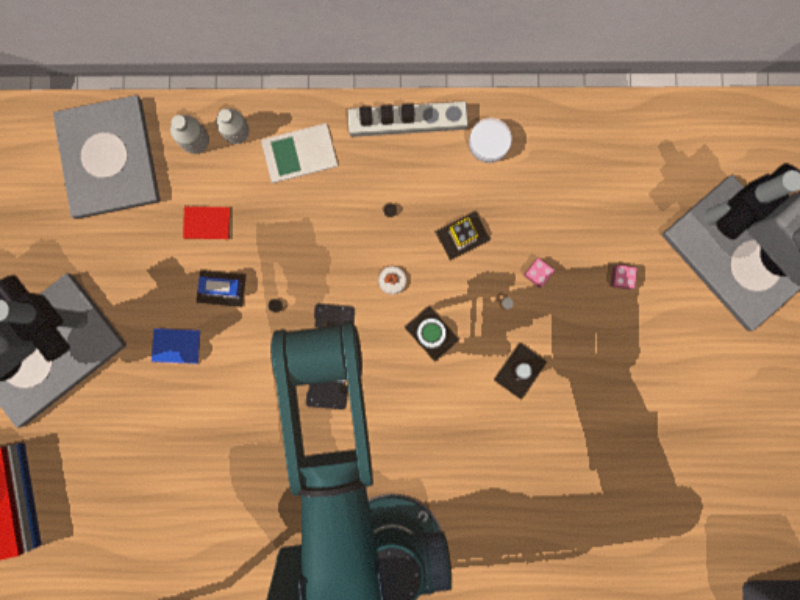

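All four accessories stand on their tiles within about 5 mm of centre. The dish is unmoved at (392,280), and the arm is clear.

```bash
python3 -c "
from rig import *
print(finish_job())"
```

```text
the job is handed in; nothing more can be done
None
```

I set all four accessories down flat on their own tiles, each within about 5 mm of centre and in line by the camera images, left the petri dish where it was, and handed in the job at about 26 s; no verdict came back.

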